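# Take the scanned slide magazine out of its push-push bay

### The job

The scanner has finished with the blue slide magazine. Push it down in its bay until the latch lets go and it springs up, then draw it out and stand it upright in the steel carrying tray, setting it down rather than dropping it. Leave the orange and the white magazine latched in their bays.

Things in the scene. Friction and masses are not known exactly. Their poses are not given: they have to be found in the camera images.
- blue_center (a point): Centre of the loose blue slide magazine, 84 (its x) x 30 (y) x 70 mm tall (z up), 0.14 to 0.24 kg: 35 mm above its underside, 35 below its flat top. Starts latched upright in a bay, top 14 mm above the dock. Pushed 5 mm deeper (aim for 7; solid stop at 9; 6 to 10 N) the latch trips; let go, it rises to 24 mm above the latched height, free to be gripped across its 30 mm and drawn up.
- orange_center (a point): Centre of the orange slide magazine, same size, latched in another bay; stays.
- white_center (a point): Centre of the white slide magazine, same size, latched in the remaining bay; stays.
- dock: Grey loading dock of a white slide scanner, fixed; origin at the underside centre of the bay block, 128 (x) x 224 (y) x 72 mm tall. Bays, 86 x 32 mm, long way along x, lie at y = -80, 0, +80 mm; which magazine is in which changes. A sprung-up magazine is still 32 mm deep in its bay and does not latch again. The scanner body, 270 mm wide, 85 tall, adjoins at x = 65 to 165 mm.
- tray: Open steel carrying tray with a dark floor, fixed on the bench: 160 mm (x) by 120 mm (y), 25 mm high, walls 4 mm, floor top 4 mm above its origin, which is at the underside centre. Empty.
Not all that is in view belongs to the job. Of the things like the part that bears blue_center, leave any that is turquoise; of the rest the smaller one is meant.

How it is judged:
By the outcome, as a careful person would: the job done as asked, in the order asked, and still so for the second after the job is handed in, with the robot touching nothing.
It also fails if it takes over 45 s, if anything falls off the work surface, if the arm or the gripper's body presses on something with over 40 N, if the wrist force passes 120 N, or if a joint passes its speed limit or range.

### The arm

A 6-joint arm with a two-finger parallel gripper is mounted at the origin on the work surface. World frame = base frame: x ahead of the robot, y to its left, z up, the work surface at z = 0. Lengths are in m, angles in rad, forces in N, time in s.
With the tool pointing down it reaches from about 0.4 to 0.825 m from the base axis. Payload 7 kg.
Tool frame: the origin (TCP) lies midway between the tips of the shut fingers; the grasp point (between the pads) lies 19 mm behind it; y points along the fingers, z is the direction in which the jaws open and shut, and the axes are right-handed (so a half turn about y gives the same grasp; the last joint's range is limited). The gripper opens to 88 mm and grips with 3 to 60 N. Pads are 19 mm wide; open, the fingers measure 130 mm over their backs; the gripper's body (78 mm by 193 mm) begins 47 mm behind the grasp point.
Start: joints at [1.626, 0.359, 0.012, 0, -1.224, -0.288], TCP at [0.156, 0.657, 0.227] pointing down, gripper open.
Joint ranges: [-3.07, 3.07], [-1.43, 2.12], [-1.02, 1.25], [-3.03, 1.67], [-3.05, -0], [-3.03, 3.03]. Speed limits (rad/s): [2.39, 2.39, 3.01, 3.14, 3.14, 3.14].

### API

Orientations are given as [roll, pitch, yaw] about the fixed x, y, z axes, in that order (R = Rz(yaw) Ry(pitch) Rx(roll)).
In Python, from station import arm gives the robot as it stands.
- The arm moves only by the tool move_arm, never from a script. Its argument "deltas" is a list of rows, each an object with "dp": the shift along the tool's x, y, z in mm, a list of three; "rotation": the turn, a rotation vector about the tool's x, y, z in degrees, a list of three. A call has 1 to 5 rows; each row shifts and turns the pose as measured when the row begins, along the tool's axes as they then stand; what a row does not reach is not made up. A row lasts 1/12 s, in which the tool goes at most 41.7 mm and 7.16 degrees, less where a joint would pass 70% of its speed; a pose out of reach is approached as far as the arm can. A call is refused whole if a number of a shift passes 41.7 or a number of a turn 7.16, either way. A call with a gripper value outside its range is refused whole. "jaw" is the closure in counts, from 0 (fully open) to 255 (shut), set as the call begins (left out, the last holds). The fingers move at their own pace and stop on an object; "squeeze" is the grip in N (left out, the last holds). Time passes only in rows, so rows that do not move let the fingers close. It gives the time, the measured TCP pose, the force and the opening at its end, in the units of the state.
- arm.get_state(): the state, without advancing time (a new reading comes with each control period).
- arm.grab_frame(name): name is "scene" or "side" or "wrist"; returns a dict with "pixels" (400x640x3 uint8, red, green, blue), "z_map" (400x640 float32, m along the optical axis (not along the pixel's ray), 0 where there is no reading), "fx", "fy", "cx", "cy" (pixels), "cam_to_world" (4x4, takes a point from camera to world coordinates); the wrist camera has in their place "mount" (4x4, takes a point from camera to tool coordinates, whose origin is the TCP and whose axes are the tool frame's). Camera axes: x right, y down, z forward; pixel columns grow to the right and rows downward; lengths in m; the calibration is good to about 2 mm. A picture is of the moment at which its call begins: read the wrist's pose just before it.
- arm.job_done(): hands the job in, once; it reports no verdict.
The state is a dict: "t": time; "q": joint angles; "qd": joint speeds; "joint_efforts": joint torques, N m; "eef_pos": TCP position; "ee_rot": TCP orientation; "force": force on the tool from outside, world axes, zero at the start; "moment": the same for the moment, N m; "width": finger opening in m.
Only numpy, scipy, OpenCV 4.12 (cv2) and the standard library are available. Lean on these libraries where they do the work, as an engineer would, in place of code of your own. Each camera call takes 0.05 s, during which the arm holds its last target.

## Working session

There is one attempt and no reset: what is moved stays moved. The work goes in short steps, Python scripts to look and compute and a tool call to move; the robot and the scene stay as the last step left them, time stands still between calls to the robot, and variables do not carry over. Pictures are saved under pics/ and viewed, and the job is handed in when it is done.

Besides the shell and the picture viewer there is one more tool, called after "Request:" as name([rows], argument=value, ...), one row to a line, values as JSON. move_arm: Moves the arm, as the interface text tells. Its arguments: {"type":"object","properties":{"deltas":{"type":"array","items":{"type":"object","properties":{"dp":{"type":"array","items":{"type":"number"}},"rotation":{"type":"array","items":{"type":"number"}}}}},"jaw":{"type":"number"},"squeeze":{"type":"number"}},"required":["deltas"]}

```bash
mkdir -p pics; ls; cat > h.py <<'E'
import numpy as np, cv2
from station import arm
def grab(n):
    s=arm.get_state(); f=arm.grab_frame(n); return s,f
def save(p,img): cv2.imwrite(p,cv2.cvtColor(img,cv2.COLOR_RGB2BGR))
E
python3 - <<'E'
from h import *
import pickle
s=arm.get_state(); print(s)
for n in ("scene","side","wrist"):
    f=arm.grab_frame(n); save(f"pics/{n}0.png",f["pixels"]); pickle.dump(f,open(f"{n}0.pkl","wb"))
    print(n,f["fx"],f["cx"],f.get("cam_to_world",f.get("mount")))
E
```

```text
pics
{'t': 0.0, 'q': array([ 1.62610661e+00,  3.59382457e-01,  1.10698586e-02, -3.40435835e-04,
       -1.22410379e+00, -2.88096441e-01]), 'qd': array([-0.00113038, -0.00018032,  0.00116305, -0.00085253,  0.00082248,
       -0.00086302]), 'joint_efforts': array([ 2.11029233e-03, -5.82720172e+01,  2.93057656e+01,  6.99679077e+00,
        7.02322679e-03, -1.52330790e-04]), 'eef_pos': array([0.15563454, 0.65631397, 0.22563209]), 'ee_rot': array([-1.56915209e+00,  1.53505524e-04,  2.90869068e+00]), 'force': array([ 0.80345526,  0.98631712, -0.00885757]), 'moment': array([ 0.01168905, -0.02193829, -0.04148461]), 'width': 0.08750320079299231}
scene 380.76671919129376 317.7378994091086 [[ 0.61941235  0.50383128 -0.6020651   1.07858286]
 [ 0.78489069 -0.41362903  0.46136496 -0.41721591]
 [-0.01658151 -0.75833045 -0.65165941  0.62055435]
 [ 0.          0.          0.          1.        ]]
side 425.00937284399356 319.60636113401273 [[-0.86780568 -0.35832333  0.34426397  0.25858529]
 [-0.49666373  0.60395362 -0.62334995  0.56386075]
 [ 0.01544136 -0.71193006 -0.70208059  0.7379982 ]
 [ 0.          0.          0.          1.        ]]
wrist 324.1646958583623 331.22973750932266 [[ 9.15971910e-04  9.62772330e-01  2.70312045e-01 -7.22279015e-02]
 [ 1.92069074e-05 -2.70312175e-01  9.62772729e-01 -1.57670233e-01]
 [ 9.99999580e-01 -8.76680917e-04 -2.66090239e-04  7.58192311e-04]
 [ 0.00000000e+00  0.00000000e+00  0.00000000e+00  1.00000000e+00]]
```

View pics/scene0.png

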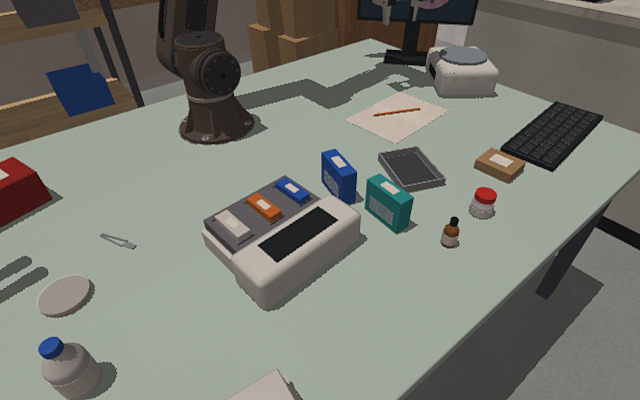

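View pics/side0.png

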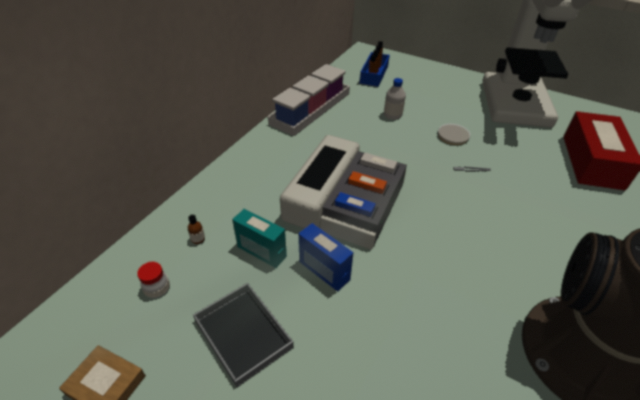

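View pics/wrist0.png

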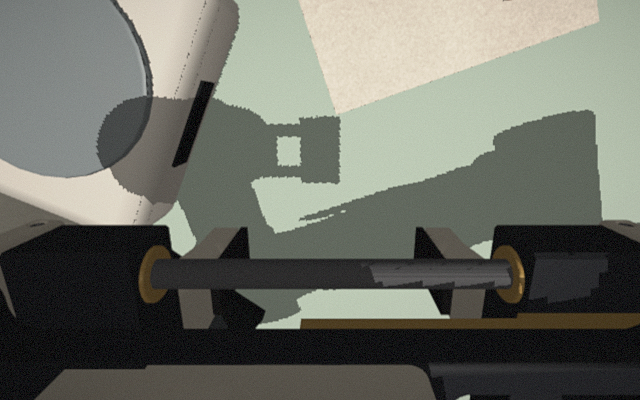

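Scene: the blue magazine is latched in the dock at scene (292,190) / side (355,204). A free-standing larger blue box is at (338,176) / (325,256), and a turquoise one is at (388,203) / (260,236). Next I'll measure these and look at a close crop.

```bash
cat >> h.py <<'E'
def pts(f,mask=None,T=None):
    T=f["cam_to_world"] if T is None else T
    z=f["z_map"]; v,u=np.nonzero((z>0) if mask is None else (mask>0)&(z>0))
    d=z[v,u]; P=np.stack([(u-f["cx"])/f["fx"]*d,(v-f["cy"])/f["fy"]*d,d],1)
    return P@T[:3,:3].T+T[:3,3],u,v
def hsvmask(f,lo,hi): return cv2.inRange(cv2.cvtColor(f["pixels"],cv2.COLOR_RGB2HSV),np.array(lo),np.array(hi))
E
python3 - <<'E'
from h import *
import pickle
cr=[]
for n,(a,b) in {"scene":((190,420),(130,310)),"side":((180,420),(120,390))}.items():
    f=pickle.load(open(n+"0.pkl","rb"))
    c=f["pixels"][b[0]:b[1],a[0]:a[1]]; c=cv2.resize(c,(390,int(390*c.shape[0]/c.shape[1])),interpolation=cv2.INTER_CUBIC); cr.append(np.pad(c,((0,450-len(c)),(0,0),(0,0))))
    for nm,lo,hi in (("blue",(108,120,50),(125,255,255)),("orange",(5,150,80),(18,255,255)),("turq",(85,120,40),(100,255,255))):
        m=hsvmask(f,lo,hi)
        k,l,st,ce=cv2.connectedComponentsWithStats(m)
        for i in range(1,k):
            if st[i,4]>60:
                P,u,v=pts(f,l==i); 
                if P[:,0].min()<-.5 or P[:,0].max()>1.2: continue
                zt=np.percentile(P[:,2],97); top=P[P[:,2]>zt-.006]
                (c,s,ang)=cv2.minAreaRect((top[:,:2]*1000).astype(np.float32))
                print(n,nm,ce[i].round(),st[i,4],"ztop %.4f"%zt,np.round(c,1),np.round(s,1),round(ang,1))
save("pics/crop0.png",np.hstack(cr))
E
```

```text
scene blue [340. 176.] 1067 ztop 0.0943 [512.4  80.6] [ 41.7 113.5] 77.3
scene blue [292. 191.] 388 ztop 0.0876 [514.6 -59.3] [85.8 32.3] 5.5
scene blue [ 51. 348.] 404 ztop 0.1211 [ 622.  -552.6] [26.4 27.1] 62.2
scene orange [396. 112.] 70 ztop 0.0101 [322.  507.2] [163.7  11.9] 65.3
scene orange [264. 208.] 413 ztop 0.0876 [ 521.4 -138.4] [87.8 31.3] 5.6
scene orange [451. 229.] 101 ztop 0.0590 [801.1 146.1] [19.8 11.5] 15.1
scene turq [390. 202.] 1379 ztop 0.0912 [657.2 106.2] [ 41.8 108.7] 87.7
side blue [373.  73.] 429 ztop 0.0486 [ 778.3 -756.6] [ 67.8 163.6] 11.6
side blue [353. 203.] 368 ztop 0.0892 [514.4 -59.2] [84.1 33.6] 5.4
side blue [330. 256.] 1234 ztop 0.0959 [511.3  81.6] [ 42.8 113. ] 75.8
side orange [368. 181.] 268 ztop 0.0894 [ 522.1 -137.8] [84.3 34. ] 4.4
side orange [122. 380.] 453 ztop 0.0330 [686.8 469.3] [45.3 61.3] 8.0
side orange [ 80. 392.] 306 ztop 0.0329 [719.7 511.8] [67.9 22.8] 0.1
side turq [259. 234.] 1212 ztop 0.0930 [655.7 107.1] [ 39.6 109.5] 87.2
```

View pics/crop0.png

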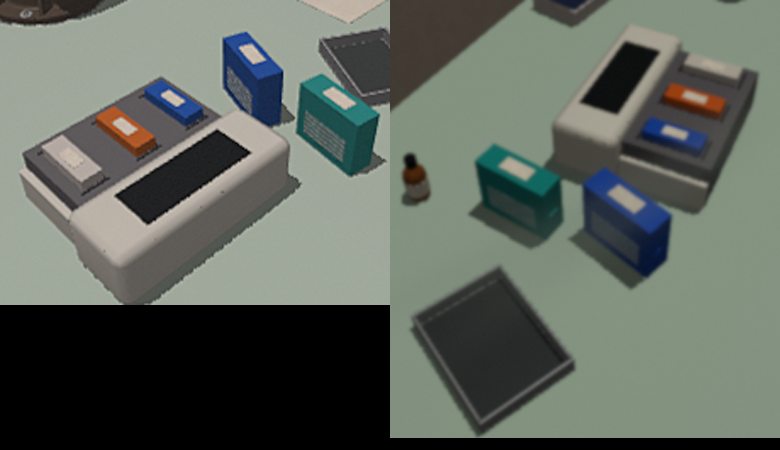

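Candidates:
- latched blue at scene (292,190), 84x30 top
- free-standing blue at (340,176), about 113x42 top, so larger
- turquoise at (390,202), excluded

The latched blue one is the target, and the crop confirms it sits in the dock bay nearest the tray. Next I'll locate the tray.

```bash
python3 - <<'E'
from h import *
import pickle
for n,seed in (("scene",(410,168)),("side",(243,335))):
    f=pickle.load(open(n+"0.pkl","rb"))
    P,u,v=pts(f)
    # floor: dark pixels near the seed
    g=cv2.cvtColor(f["pixels"],cv2.COLOR_RGB2HSV)
    m=((g[...,2]<85)).astype(np.uint8)
    k,l,st,ce=cv2.connectedComponentsWithStats(m)
    i=l[seed[1],seed[0]]; print(n,i,st[i],f["pixels"][seed[1],seed[0]])
    Q,_,_=pts(f,l==i); print("floor z",np.percentile(Q[:,2],[5,50,95]).round(4))
    c0=np.median(Q[:,:2],0)
    W=P[(np.linalg.norm(P[:,:2]-c0,axis=1)<.13)&(P[:,2]>.018)&(P[:,2]<.04)]
    # tray rim
    r=cv2.minAreaRect((W[:,:2]*1000).astype(np.float32)); print("rim",len(W),np.round(r[0],1),np.round(r[1],1),round(r[2],1),np.percentile(W[:,2],[5,50,95]).round(4))
    r=cv2.minAreaRect((Q[:,:2]*1000).astype(np.float32)); print("floor",np.round(r[0],1),np.round(r[1],1),round(r[2],1))
    # grey dock top
    for y in (-59.2,): pass
    m=(abs(P[:,2]-.073)<.005)&(np.linalg.norm(P[:,:2]-[.522,-.138],axis=1)<.15)&(P[:,0]<.59)
    r=cv2.minAreaRect((P[m][:,:2]*1000).astype(np.float32)); print("docktop",np.round(r[0],1),np.round(r[1],1),round(r[2],1),np.median(P[m][:,2]).round(4))
E
```

```text
scene 324 [ 381  147   62   38 1299] [58 59 59]
floor z [0.0028 0.0049 0.0212]
rim 421 [571.  285.3] [121.4 163.3] 67.4 [0.0186 0.0231 0.0261]
floor [566.1 291.1] [109.4 146.6] 68.0
docktop [ 519.5 -138.4] [127.7 225.2] 5.3 0.0719
side 18 [ 194  285   99  103 5496] [39 42 41]
floor z [0.0026 0.0059 0.0229]
rim 935 [571.  285.2] [120.7 162.7] 67.6 [0.0187 0.0249 0.0274]
floor [571.4 289.5] [122.1 160.5] 67.8
docktop [ 525.4 -130.3] [136.9 247.7] 5.4 0.0734
```

Tray centre is about (571, 285) mm with its long axis at −22.5°. Blue is at (514.5, −59.2), yaw 5.4°. I'll plan the moves from these.

```bash
cat >> h.py <<'E'
from scipy.spatial.transform import Rotation as Ro
def plan(x,y,z,yaw,n,k=5):
    """offset to target in tool axes, split over n rows; prints next k rows"""
    s=arm.get_state(); p=np.array(s["eef_pos"])*1000; R=Ro.from_euler("xyz",s["ee_rot"])
    G=Ro.from_euler("xyz",[-90,0,yaw],degrees=True); t=np.array([x,y,z])
    rv=(R.inv()*G).as_rotvec(degrees=True)
    print("t %.2f p %s rot %s F %s w %.1f"%(s["t"],p.round(1),np.degrees(s["ee_rot"]).round(2),np.round(s["force"],1),s["width"]*1000), "q",np.round(s["q"],2))
    print("total rot",rv.round(2),"dp",R.inv().apply(t-p).round(1),"dist",np.linalg.norm(t-p).round(1))
    for i in range(min(k,n)):
        Ri=R*Ro.from_rotvec(rv*i/n,degrees=True)
        print("dp",Ri.inv().apply((t-p)/n).round(1),"rot",(rv/n).round(2))
E
python3 -c "
from h import *
plan(514.5,-59.2,205,185.4,20)"
```

```text
t 0.15 p [155.7 656.4 225.8] rot [-8.9920e+01  1.0000e-02  1.6666e+02] F [ 0.   0.6 -0.1] w 87.6 q [ 1.63  0.36  0.01 -0.   -1.22 -0.29]
total rot [ -0.08 -18.74   0.  ] dp [-514.3   21.7  613.5] dist 800.8
dp [-25.7   1.1  30.7] rot [-0.   -0.94  0.  ]
dp [-25.2   1.1  31.1] rot [-0.   -0.94  0.  ]
dp [-24.7   1.1  31.5] rot [-0.   -0.94  0.  ]
dp [-24.2   1.1  31.9] rot [-0.   -0.94  0.  ]
dp [-23.7   1.1  32.3] rot [-0.   -0.94  0.  ]
```

Request:
move_arm([
  {"dp": [-25.7, 0, 30.7], "rotation": [0, -1, 0]},
  {"dp": [-25, 0, 31], "rotation": [0, -1, 0]},
  {"dp": [-25, 0, 31], "rotation": [0, -1, 0]},
  {"dp": [-24, 0, 32], "rotation": [0, -1, 0]},
  {"dp": [-24, 0, 32], "rotation": [0, -1, 0]},
], jaw=255)

```text
t: 0.57
eef_pos: [0.2456, 0.4769, 0.2206]
ee_rot: [-1.563, 0.001, 3.006]
force: [0.7, -0.0, 0.5]
width: 0.0601
```

```bash
python3 -c "
from h import *
plan(514.5,-59.2,205,185.4,16)"
```

```text
t 0.57 p [245.6 476.9 220.6] rot [-8.9560e+01  4.0000e-02  1.7221e+02] F [ 0.7 -0.   0.5] w 60.1 q [ 1.46  0.14 -0.3   0.   -1.14 -0.03]
total rot [-4.400e-01 -1.319e+01  1.000e-02] dp [-339.1   19.6  494.6] dist 600.0
dp [-21.2   1.2  30.9] rot [-0.03 -0.82  0.  ]
dp [-20.7   1.2  31.2] rot [-0.03 -0.82  0.  ]
dp [-20.3   1.2  31.5] rot [-0.03 -0.82  0.  ]
dp [-19.8   1.2  31.8] rot [-0.03 -0.82  0.  ]
dp [-19.4   1.2  32.1] rot [-0.03 -0.82  0.  ]
```

Request:
move_arm([
  {"dp": [-22, 0, 33], "rotation": [0, -1, 0]},
  {"dp": [-22, 0, 33], "rotation": [0, -1, 0]},
  {"dp": [-21, 0, 33], "rotation": [0, -1, 0]},
  {"dp": [-21, 0, 34], "rotation": [0, -1, 0]},
  {"dp": [-20, 0, 34], "rotation": [0, -1, 0]},
])

```text
t: 0.98
eef_pos: [0.3362, 0.2903, 0.2213]
ee_rot: [-1.563, -0.0, 3.1]
force: [0.8, 0.1, -0.5]
width: 0.0268
```

```bash
python3 -c "
from h import *
plan(514.5,-59.2,205,185.4,12)"
```

```text
t 0.98 p [336.2 290.3 221.3] rot [-8.954e+01 -2.000e-02  1.776e+02] F [ 0.8  0.1 -0.5] w 26.8 q [ 1.16 -0.02 -0.47  0.   -1.13  0.37]
total rot [-0.46 -7.8   0.05] dp [-192.8   19.   341.6] dist 392.7
dp [-16.1   1.6  28.5] rot [-0.04 -0.65  0.  ]
dp [-15.7   1.6  28.6] rot [-0.04 -0.65  0.  ]
dp [-15.4   1.5  28.8] rot [-0.04 -0.65  0.  ]
dp [-15.1   1.5  29. ] rot [-0.04 -0.65  0.  ]
dp [-14.8   1.5  29.2] rot [-0.04 -0.65  0.  ]
```

Request:
move_arm([
  {"dp": [-20, 0, 35], "rotation": [0, -1, 0]},
  {"dp": [-20, 0, 35], "rotation": [0, -1, 0]},
  {"dp": [-19, 0, 35], "rotation": [0, -1, 0]},
  {"dp": [-18, 2, 35], "rotation": [0, -1, 0]},
  {"dp": [-18, 2, 36], "rotation": [0, -1, 0]},
])

```text
t: 1.4
eef_pos: [0.4311, 0.1055, 0.2201]
ee_rot: [-1.566, 0.002, -3.088]
force: [1.1, 1.5, 1.3]
width: 0.0007
```

```bash
python3 -c "
from h import *
plan(514.5,-59.2,205,185.4,5)"
```

```text
t 1.40 p [431.1 105.5 220.1] rot [-8.9740e+01  1.2000e-01 -1.7695e+02] F [1.1 1.5 1.3] w 0.7 q [ 0.69 -0.03 -0.48  0.01 -1.12  0.93]
total rot [-0.26 -2.35 -0.12] dp [-74.5  16.1 168.8] dist 185.2
dp [-14.9   3.2  33.8] rot [-0.05 -0.47 -0.02]
dp [-14.6   3.2  33.9] rot [-0.05 -0.47 -0.02]
dp [-14.3   3.1  34. ] rot [-0.05 -0.47 -0.02]
dp [-14.1   3.1  34.1] rot [-0.05 -0.47 -0.02]
dp [-13.8   3.1  34.3] rot [-0.05 -0.47 -0.02]
```

Request:
move_arm([
  {"dp": [-16, 3, 36], "rotation": [0, -0.5, 0]},
  {"dp": [-16, 3, 36], "rotation": [0, -0.5, 0]},
  {"dp": [-15, 3, 35], "rotation": [0, -0.5, 0]},
  {"dp": [-14, 3, 34], "rotation": [0, -0.5, 0]},
  {"dp": [-12, 3, 28], "rotation": [0, -0.3, 0]},
])

```text
t: 1.82
eef_pos: [0.5185, -0.0688, 0.2066]
ee_rot: [-1.568, 0.005, -3.046]
force: [1.0, 0.1, -0.2]
width: 0.0005
```

```bash
python3 -c "
from h import *
plan(514.5,-59.2,150,185.4,3)"
```

```text
t 1.82 p [518.5 -68.8 206.6] rot [ -89.82    0.3  -174.5 ] F [ 1.   0.1 -0.2] w 0.5 q [ 0.25  0.12 -0.36  0.   -1.09  1.42]
total rot [-0.18  0.1  -0.3 ] dp [  3.3  56.5 -10.1] dist 57.5
dp [ 1.1 18.8 -3.4] rot [-0.06  0.03 -0.1 ]
dp [ 1.1 18.9 -3.4] rot [-0.06  0.03 -0.1 ]
dp [ 1.  18.9 -3.3] rot [-0.06  0.03 -0.1 ]
```

Request:
move_arm([
  {"dp": [1.5, 20, -4], "rotation": [-0.1, 0, -0.1]},
  {"dp": [1, 20, -4], "rotation": [-0.1, 0, -0.1]},
  {"dp": [1, 14, -3], "rotation": [0, 0, -0.1]},
  {"dp": [0, 0, 0], "rotation": [0, 0, 0]},
])

```text
t: 2.15
eef_pos: [0.5161, -0.0662, 0.1493]
ee_rot: [-1.57, -0.001, -3.056]
force: [-0.7, -0.0, 0.3]
width: 0.0002
```

```bash
cat >> h.py <<'E'
def wr(s,f):
    T=np.eye(4); T[:3,:3]=Ro.from_euler("xyz",s["ee_rot"]).as_matrix(); T[:3,3]=s["eef_pos"]; return T@f["mount"]
def blues(f,T,n=""):
    m=hsvmask(f,(106,110,30),(126,255,255))
    k,l,st,ce=cv2.connectedComponentsWithStats(m)
    for i in range(1,k):
        if st[i,4]>80:
            P,u,v=pts(f,l==i,T); 
            if not len(P) : continue
            zt=np.percentile(P[:,2],95); top=P[P[:,2]>zt-.006]
            (c,s,ang)=cv2.minAreaRect((top[:,:2]*1000).astype(np.float32))
            print(n,ce[i].round(),st[i,4],"ztop %.4f"%zt,np.round(c,1),np.round(s,1),round(ang,1))
E
python3 -c "
from h import *
plan(514.5,-59.2,95,185.4,3)
s,f=grab('wrist'); save('pics/w1.png',f['pixels']); blues(f,wr(s,f),'w')
"
```

```text
t 2.15 p [516.1 -66.2 149.3] rot [-8.9960e+01 -7.0000e-02 -1.7512e+02] F [-0.7 -0.   0.3] w 0.2 q [ 0.25  0.17 -0.43  0.   -0.97  1.41]
total rot [-0.04 -0.52  0.07] dp [ 0.9 54.2 -7.2] dist 54.7
dp [ 0.3 18.1 -2.4] rot [-0.01 -0.17  0.02]
dp [ 0.3 18.1 -2.4] rot [-0.01 -0.17  0.02]
dp [ 0.3 18.1 -2.4] rot [-0.01 -0.17  0.02]
w [139. 179.] 11579 ztop 0.0934 [503.8  49.2] [108.2 109.4] 76.4
w [320. 181.] 2575 ztop 0.0868 [514.8 -58.2] [81.5 29.9] 5.3
```

View pics/w1.png

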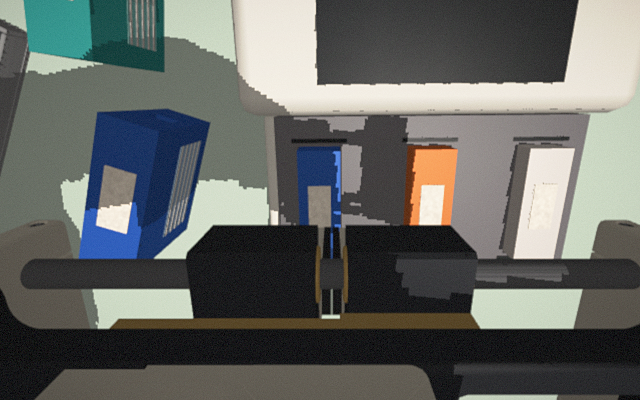

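The wrist view shows the blue magazine at (320,181), orange at (432,190) and white at (540,200). The shut fingers are about 7 mm to the orange side of blue's centre, so I'll correct that and descend.

Request:
move_arm([
  {"dp": [0.5, 5, -4], "rotation": [0, -0.3, 0]},
  {"dp": [0.5, 15, -3], "rotation": [0, -0.2, 0]},
  {"dp": [0, 15, -1], "rotation": [0, 0, 0]},
  {"dp": [0, 10, 0], "rotation": [0, 0, 0]},
  {"dp": [0, 0, 0], "rotation": [0, 0, 0]},
])

```text
t: 2.62
eef_pos: [0.5183, -0.0562, 0.1085]
ee_rot: [-1.57, 0.008, -3.043]
force: [-1.2, -0.5, -0.7]
width: 0.0001
```

```bash
python3 -c "
from h import *
plan(514.6,-58.7,88,185.3,3)
"
```

```text
t 2.62 p [518.3 -56.2 108.5] rot [ -89.95    0.48 -174.33] F [-1.2 -0.5 -0.7] w 0.1 q [ 0.27  0.21 -0.49  0.   -0.86  1.4 ]
total rot [-0.05  0.37 -0.48] dp [ 4.1 20.5  2.1] dist 21.0
dp [1.4 6.8 0.7] rot [-0.02  0.12 -0.16]
dp [1.3 6.8 0.7] rot [-0.02  0.12 -0.16]
dp [1.3 6.8 0.7] rot [-0.02  0.12 -0.16]
```

Request:
move_arm([
  {"dp": [3, 5, 1.5], "rotation": [0, 0.2, -0.3]},
  {"dp": [1, 5, 0.5], "rotation": [0, 0.2, -0.2]},
  {"dp": [0, 3, 0], "rotation": [0, 0, 0]},
  {"dp": [0, 0, 0], "rotation": [0, 0, 0]},
])

```text
t: 2.95
eef_pos: [0.5157, -0.0581, 0.0968]
ee_rot: [-1.57, 0.002, -3.048]
force: [-0.1, 0.6, 0.8]
width: 0.0
```

```bash
python3 -c "
from h import *
plan(514.6,-58.7,86,185.3,3)
"
```

```text
t 2.95 p [515.7 -58.1  96.8] rot [-8.9950e+01  1.2000e-01 -1.7466e+02] F [-0.1  0.6  0.8] w 0.0 q [ 0.27  0.23 -0.5   0.   -0.84  1.4 ]
total rot [-0.05  0.04 -0.12] dp [ 1.1 10.8  0.5] dist 10.9
dp [0.4 3.6 0.2] rot [-0.02  0.01 -0.04]
dp [0.4 3.6 0.2] rot [-0.02  0.01 -0.04]
dp [0.4 3.6 0.2] rot [-0.02  0.01 -0.04]
```

Well centred. I'll press down gently, watching the force.

Request:
move_arm([
  {"dp": [0.5, 4, 0.3], "rotation": [0, 0, 0]},
  {"dp": [0.3, 4, 0.2], "rotation": [0, 0, 0]},
  {"dp": [0, 3, 0], "rotation": [0, 0, 0]},
  {"dp": [0, 2, 0], "rotation": [0, 0, 0]},
])

```text
t: 3.28
eef_pos: [0.5161, -0.0588, 0.0844]
ee_rot: [-1.57, 0.005, -3.048]
force: [-4.5, 0.7, 10.1]
width: 0.0004
```

```bash
python3 -c "
from h import *
plan(514.6,-58.7,79,185.3,3)
"
```

```text
t 3.28 p [516.1 -58.8  84.4] rot [ -89.94    0.29 -174.65] F [-4.5  0.7 10.1] w 0.4 q [ 0.27  0.24 -0.52  0.   -0.8   1.4 ]
total rot [-0.06  0.05 -0.29] dp [ 1.5  5.4 -0.3] dist 5.6
dp [ 0.5  1.8 -0.1] rot [-0.02  0.02 -0.1 ]
dp [ 0.5  1.8 -0.1] rot [-0.02  0.02 -0.1 ]
dp [ 0.5  1.8 -0.1] rot [-0.02  0.02 -0.1 ]
```

Request:
move_arm([
  {"dp": [0.5, 2.5, 0], "rotation": [0, 0, 0]},
  {"dp": [0.5, 2.5, 0], "rotation": [0, 0, 0]},
])

```text
t: 3.45
eef_pos: [0.5161, -0.0591, 0.0807]
ee_rot: [-1.569, 0.007, -3.047]
force: [-3.4, 1.2, 10.0]
width: 0.0006
```

```bash
python3 -c "
from h import *
plan(514.6,-58.7,79,185.3,3)
"
```

```text
t 3.45 p [516.1 -59.1  80.7] rot [ -89.9     0.39 -174.59] F [-3.4  1.2 10. ] w 0.6 q [ 0.27  0.25 -0.53  0.   -0.79  1.4 ]
total rot [-0.1   0.11 -0.39] dp [ 1.5  1.7 -0.5] dist 2.3
dp [ 0.5  0.6 -0.2] rot [-0.03  0.04 -0.13]
dp [ 0.5  0.6 -0.2] rot [-0.03  0.04 -0.13]
dp [ 0.5  0.6 -0.2] rot [-0.03  0.04 -0.13]
```

Request:
move_arm([
  {"dp": [0.5, 2, -0.3], "rotation": [0, 0, 0]},
  {"dp": [0.3, 2, -0.2], "rotation": [0, 0, 0]},
])

```text
t: 3.62
eef_pos: [0.5161, -0.0587, 0.0782]
ee_rot: [-1.569, 0.009, -3.046]
force: [-2.5, 1.0, 8.7]
width: 0.0002
```

Depth is about 7.8 mm at 9 N. Now I'll let go and rise.

Request:
move_arm([
  {"dp": [0, -8, 0], "rotation": [0, 0, 0]},
  {"dp": [0.5, -15, 0], "rotation": [0, 0, -0.2]},
  {"dp": [0.5, -20, 0], "rotation": [0, 0, -0.2]},
  {"dp": [0, -20, 0], "rotation": [0, 0, 0]},
  {"dp": [0, -8, 0], "rotation": [0, 0, 0]},
])

```text
t: 4.03
eef_pos: [0.514, -0.0591, 0.1513]
ee_rot: [-1.568, -0.002, -3.046]
force: [1.3, -0.1, -0.2]
width: 0.0002
```

```bash
python3 -c "
from h import *
plan(514.6,-58.7,150,185.3,3)
s,f=grab('wrist'); save('pics/w2.png',f['pixels']); blues(f,wr(s,f),'w')
f=arm.grab_frame('scene'); save('pics/s2.png',f['pixels']); blues(f,f['cam_to_world'],'s')
"
```

```text
t 4.03 p [514.  -59.1 151.3] rot [-8.9820e+01 -1.1000e-01 -1.7454e+02] F [ 1.3 -0.1 -0.2] w 0.2 q [ 0.27  0.17 -0.44  0.   -0.97  1.4 ]
total rot [-0.18  0.16  0.11] dp [-0.7  1.3 -0.3] dist 1.5
dp [-0.2  0.4 -0.1] rot [-0.06  0.05  0.04]
dp [-0.2  0.4 -0.1] rot [-0.06  0.05  0.04]
dp [-0.2  0.4 -0.1] rot [-0.06  0.05  0.04]
w [148. 177.] 11421 ztop 0.0934 [503.2  52.1] [102.1 112.2] 76.7
w [329. 178.] 2940 ztop 0.1105 [530.8 -56.8] [49.2 29.8] 5.3
s [80. 89.] 2250 ztop -0.0823 [-991.9 -248.7] [201.2 300.7] 89.8
s [340. 176.] 1071 ztop 0.0938 [511.8  80.6] [ 41.5 114.2] 75.9
s [292. 187.] 606 ztop 0.1108 [515.  -58.8] [85.  32.8] 5.8
s [ 51. 348.] 408 ztop 0.1209 [ 622.1 -552.5] [27.2 25.5] 17.3
```

View pics/w2.png

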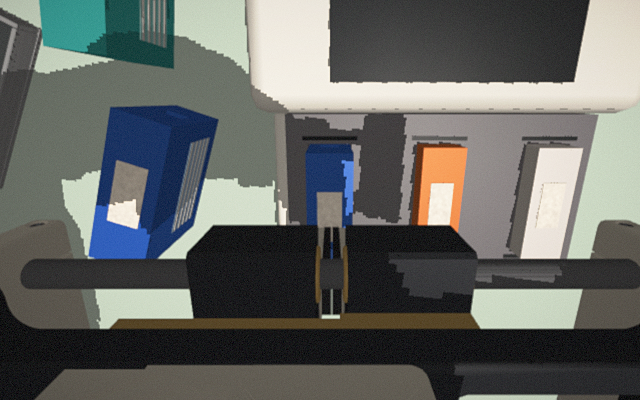

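The blue magazine has sprung up: its top is at 110.5 mm at wrist (329,178), scene (292,187). Orange (440,190) and white (550,200) are still latched. Next I'll open the jaws to about 54 mm, which stays clear of orange, and descend.

Request:
move_arm([
  {"dp": [0, 0, 0], "rotation": [0, 0, 0]},
  {"dp": [0, 0, 0], "rotation": [0, 0, 0]},
  {"dp": [0, 0, 0], "rotation": [0, 0, 0]},
  {"dp": [0, 4, 0], "rotation": [0, 0, 0]},
  {"dp": [0, 8, 0], "rotation": [0, 0, 0]},
], jaw=98, squeeze=20)

```text
t: 4.55
eef_pos: [0.5125, -0.059, 0.1354]
ee_rot: [-1.569, -0.004, -3.047]
force: [0.1, -0.1, 0.4]
width: 0.0279
```

```bash
python3 -c "
from h import *
plan(514.8,-58.7,82,185.4,4)
"
```

```text
t 4.55 p [512.5 -59.  135.4] rot [ -89.87   -0.23 -174.59] F [ 0.1 -0.1  0.4] w 27.9 q [ 0.27  0.18 -0.46  0.   -0.93  1.4 ]
total rot [-0.13  0.01  0.23] dp [-2.5 53.4 -0.2] dist 53.4
dp [-0.6 13.3 -0.1] rot [-0.03  0.    0.06]
dp [-0.6 13.3 -0. ] rot [-0.03  0.    0.06]
dp [-0.6 13.3 -0. ] rot [-0.03  0.    0.06]
dp [-0.6 13.3 -0. ] rot [-0.03  0.    0.06]
```

Fingers are still opening, so I'll wait.

Request:
move_arm([
  {"dp": [-1.5, 0, 0], "rotation": [0, 0, 0.2]},
  {"dp": [-0.5, 0, 0], "rotation": [0, 0, 0]},
  {"dp": [0, 0, 0], "rotation": [0, 0, 0]},
  {"dp": [0, 0, 0], "rotation": [0, 0, 0]},
])

```text
t: 4.88
eef_pos: [0.5126, -0.0592, 0.1311]
ee_rot: [-1.568, -0.007, -3.048]
force: [0.2, 0.5, -0.2]
width: 0.0523
```

```bash
python3 -c "
from h import *
plan(514.8,-58.7,82,185.4,4)
"
```

```text
t 4.88 p [512.6 -59.2 131.1] rot [ -89.84   -0.39 -174.61] F [ 0.2  0.5 -0.2] w 52.3 q [ 0.27  0.19 -0.46  0.   -0.93  1.4 ]
total rot [-0.16 -0.01  0.39] dp [-2.6 49.1 -0.4] dist 49.2
dp [-0.7 12.3 -0.1] rot [-0.04 -0.    0.1 ]
dp [-0.6 12.3 -0.1] rot [-0.04 -0.    0.1 ]
dp [-0.6 12.3 -0.1] rot [-0.04 -0.    0.1 ]
dp [-0.6 12.3 -0.1] rot [-0.04 -0.    0.1 ]
```

Request:
move_arm([
  {"dp": [-2, 12, 0], "rotation": [0, 0, 0.4]},
  {"dp": [-1, 14, 0], "rotation": [0, 0, 0.2]},
  {"dp": [-0.5, 12, 0], "rotation": [0, 0, 0]},
  {"dp": [-0.5, 6, 0], "rotation": [0, 0, 0]},
  {"dp": [0, 1, 0], "rotation": [0, 0, 0]},
])

```text
t: 5.3
eef_pos: [0.5185, -0.0587, 0.0862]
ee_rot: [-1.568, 0.008, -3.047]
force: [0.4, 0.1, 0.3]
width: 0.0536
```

```bash
python3 -c "
from h import *
plan(514.8,-58.7,82,185.4,2)
"
```

```text
t 5.30 p [518.5 -58.7  86.2] rot [ -89.84    0.46 -174.58] F [0.4 0.1 0.3] w 53.6 q [ 0.27  0.24 -0.52  0.01 -0.8   1.39]
total rot [-0.16  0.02 -0.46] dp [ 3.7  4.1 -0.3] dist 5.6
dp [ 1.9  2.1 -0.2] rot [-0.08  0.01 -0.23]
dp [ 1.9  2.1 -0.2] rot [-0.08  0.01 -0.23]
```

Request:
move_arm([
  {"dp": [2.5, 3, 0], "rotation": [0, 0, -0.3]},
  {"dp": [1, 1.5, 0], "rotation": [0, 0, -0.2]},
  {"dp": [0, 0, 0], "rotation": [0, 0, 0]},
])

```text
t: 5.55
eef_pos: [0.5152, -0.059, 0.082]
ee_rot: [-1.568, -0.001, -3.047]
force: [0.2, -1.2, 0.2]
width: 0.0539
```

```bash
python3 -c "
from h import *
plan(514.8,-58.7,82,185.4,2)
"
```

```text
t 5.55 p [515.2 -59.   82. ] rot [-8.9830e+01 -7.0000e-02 -1.7457e+02] F [ 0.2 -1.2  0.2] w 53.9 q [ 0.27  0.25 -0.52  0.   -0.8   1.4 ]
total rot [-0.17  0.03  0.07] dp [ 0.4  0.  -0.3] dist 0.5
dp [ 0.2  0.  -0.2] rot [-0.08  0.01  0.03]
dp [ 0.2  0.  -0.2] rot [-0.08  0.01  0.03]
```

Request:
move_arm([
  {"dp": [0, 0, 0], "rotation": [0, 0, 0]},
  {"dp": [0, 0, 0], "rotation": [0, 0, 0]},
  {"dp": [0, 0, 0], "rotation": [0, 0, 0]},
  {"dp": [0, 0, 0], "rotation": [0, 0, 0]},
  {"dp": [0, 0, 0], "rotation": [0, 0, 0]},
], jaw=255, squeeze=20)

```text
t: 5.97
eef_pos: [0.5162, -0.0588, 0.0837]
ee_rot: [-1.568, 0.002, -3.047]
force: [0.3, -0.2, -2.3]
width: 0.0303
```

Request:
move_arm([
  {"dp": [0, 0, 0], "rotation": [0, 0, 0]},
  {"dp": [0, 0, 0], "rotation": [0, 0, 0]},
])

```text
t: 6.13
eef_pos: [0.5161, -0.0588, 0.0837]
ee_rot: [-1.568, 0.002, -3.047]
force: [-0.4, 0.7, -1.1]
width: 0.0302
```

```bash
python3 -c "
from h import *
plan(514.8,-58.7,82,185.4,2)
"
```

```text
t 6.13 p [516.1 -58.8  83.7] rot [-8.9860e+01  1.0000e-01 -1.7457e+02] F [-0.4  0.7 -1.1] w 30.2 q [ 0.27  0.25 -0.52  0.   -0.8   1.4 ]
total rot [-0.14  0.03 -0.1 ] dp [ 1.3  1.7 -0.2] dist 2.2
dp [ 0.7  0.9 -0.1] rot [-0.07  0.02 -0.05]
dp [ 0.7  0.9 -0.1] rot [-0.07  0.02 -0.05]
```

Gripped at 30.2 mm. I'll draw it straight up.

Request:
move_arm([
  {"dp": [0, -5, 0], "rotation": [0, 0, 0]},
  {"dp": [0, -8, 0], "rotation": [0, 0, 0]},
  {"dp": [0, -10, 0], "rotation": [0, 0, 0]},
  {"dp": [0, -10, 0], "rotation": [0, 0, 0]},
  {"dp": [0, -10, 0], "rotation": [0, 0, 0]},
])

```text
t: 6.55
eef_pos: [0.5149, -0.0588, 0.1285]
ee_rot: [-1.568, -0.002, -3.047]
force: [0.5, 0.1, -2.2]
width: 0.0301
```

```bash
python3 -c "
from h import *
plan(515,-58.7,185,185.4,4)
"
```

```text
t 6.55 p [514.9 -58.8 128.5] rot [-8.9850e+01 -1.1000e-01 -1.7458e+02] F [ 0.5  0.1 -2.2] w 30.1 q [ 0.27  0.19 -0.47  0.   -0.92  1.4 ]
total rot [-0.15  0.02  0.11] dp [  0.  -56.5   0.1] dist 56.5
dp [  0.  -14.1   0. ] rot [-0.04  0.    0.03]
dp [ -0.  -14.1   0. ] rot [-0.04  0.    0.03]
dp [ -0.  -14.1  -0. ] rot [-0.04  0.    0.03]
dp [ -0.  -14.1  -0. ] rot [-0.04  0.    0.03]
```

Request:
move_arm([
  {"dp": [0, -14, 0], "rotation": [0, 0, 0]},
  {"dp": [0, -15, 0], "rotation": [0, 0, 0]},
  {"dp": [0, -15, 0], "rotation": [0, 0, 0]},
  {"dp": [0, -12, 0], "rotation": [0, 0, 0]},
  {"dp": [0, -2, 0], "rotation": [0, 0, 0]},
])

```text
t: 6.97
eef_pos: [0.5145, -0.059, 0.1957]
ee_rot: [-1.568, 0.001, -3.047]
force: [0.3, 0.4, -1.1]
width: 0.0299
```

```bash
python3 -c "
from h import *
plan(571,285.3,185,157.5,14)
f=arm.grab_frame('scene'); save('pics/s3.png',f['pixels']); blues(f,f['cam_to_world'],'s')
"
```

```text
t 6.97 p [514.5 -59.  195.7] rot [-8.9850e+01  6.0000e-02 -1.7457e+02] F [ 0.3  0.4 -1.1] w 29.9 q [ 0.27  0.12 -0.38  0.   -1.07  1.4 ]
total rot [-0.13 27.93 -0.09] dp [ -88.8    9.9 -337.4] dist 349.0
dp [ -6.3   0.7 -24.1] rot [-0.01  1.99 -0.01]
dp [ -5.5   0.7 -24.3] rot [-0.01  1.99 -0.01]
dp [ -4.7   0.7 -24.5] rot [-0.01  1.99 -0.01]
dp [ -3.8   0.7 -24.6] rot [-0.01  1.99 -0.01]
dp [ -2.9   0.7 -24.7] rot [-0.01  1.99 -0.01]
s [80. 89.] 2249 ztop -0.0822 [-992.3 -248.5] [202.8 294.8] 89.2
s [294. 153.] 723 ztop 0.2227 [525.8 -68.4] [62.5 52.8] 3.7
s [340. 176.] 1066 ztop 0.0938 [511.8  80.9] [ 41.5 114.1] 76.6
s [ 51. 348.] 409 ztop 0.1212 [ 621.8 -552.1] [27.1 26.7] 48.9
```

View pics/s3.png

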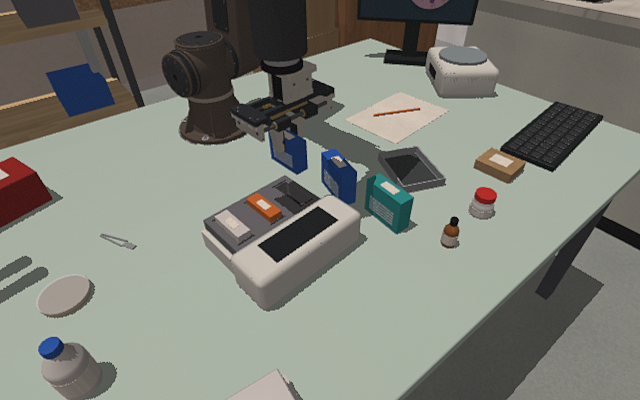

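The magazine hangs from the jaws at (294,153), its bay is empty, and orange (264,208) and white (232,225) are still latched. Now I'll carry it to the tray at about (411,167).

Request:
move_arm([
  {"dp": [-5, 0, -16], "rotation": [0, 1.5, 0]},
  {"dp": [-6, 0, -24], "rotation": [0, 2, 0]},
  {"dp": [-5, 0, -25], "rotation": [0, 2, 0]},
  {"dp": [-4, 0, -26], "rotation": [0, 2, 0]},
  {"dp": [-3, 0, -26], "rotation": [0, 2, 0]},
])

```text
t: 7.43
eef_pos: [0.5319, 0.0583, 0.1943]
ee_rot: [-1.568, -0.001, 3.057]
force: [-0.1, 0.1, -2.0]
width: 0.03
```

```bash
python3 -c "
from h import *
plan(571,285.3,185,157.5,9)
"
```

```text
t 7.43 p [531.9  58.3 194.3] rot [-8.9870e+01 -7.0000e-02  1.7513e+02] F [-0.1  0.1 -2. ] w 30.0 q [ 0.48  0.15 -0.34  0.   -1.08  1.01]
total rot [-0.14 17.63  0.05] dp [ -19.7    8.7 -229.5] dist 230.5
dp [ -2.2   1.  -25.5] rot [-0.02  1.96  0.01]
dp [ -1.3   1.  -25.6] rot [-0.02  1.96  0.01]
dp [ -0.4   1.  -25.6] rot [-0.02  1.96  0.01]
dp [  0.4   1.  -25.6] rot [-0.02  1.96  0.01]
dp [  1.3   1.  -25.6] rot [-0.02  1.96  0.01]
```

Request:
move_arm([
  {"dp": [-2, 0, -26], "rotation": [0, 2, 0]},
  {"dp": [-1, 0, -26], "rotation": [0, 2, 0]},
  {"dp": [0, 0, -26], "rotation": [0, 2, 0]},
  {"dp": [0.5, 0, -26], "rotation": [0, 2, 0]},
  {"dp": [1, 0, -26], "rotation": [0, 2, 0]},
])

```text
t: 7.85
eef_pos: [0.551, 0.1917, 0.1906]
ee_rot: [-1.565, -0.006, 2.872]
force: [1.1, -0.1, -1.1]
width: 0.0299
```

```bash
python3 -c "
from h import *
plan(571,285.3,150,157.5,5)
"
```

```text
t 7.85 p [551.  191.7 190.6] rot [-89.65  -0.34 164.55] F [ 1.1 -0.1 -1.1] w 29.9 q [ 0.67  0.24 -0.24 -0.   -1.1   0.63]
total rot [-0.38  7.05  0.32] dp [  5.4  40.1 -95.8] dist 104.0
dp [  1.1   8.  -19.2] rot [-0.08  1.41  0.06]
dp [  1.6   8.  -19.1] rot [-0.08  1.41  0.06]
dp [  2.    8.1 -19.1] rot [-0.08  1.41  0.06]
dp [  2.5   8.1 -19. ] rot [-0.08  1.41  0.06]
dp [  3.    8.1 -18.9] rot [-0.08  1.41  0.06]
```

Request:
move_arm([
  {"dp": [1, 4, -23], "rotation": [-0.2, 1.5, 0.2]},
  {"dp": [2, 6, -21], "rotation": [-0.1, 1.5, 0.1]},
  {"dp": [2, 8, -18], "rotation": [0, 1.5, 0]},
  {"dp": [3, 8, -14], "rotation": [0, 1.2, 0]},
  {"dp": [2, 4, -6], "rotation": [0, 0.5, 0]},
])

```text
t: 8.27
eef_pos: [0.5655, 0.2801, 0.1561]
ee_rot: [-1.567, -0.003, 2.759]
force: [0.4, -0.9, -1.0]
width: 0.0299
```

```bash
python3 -c "
from h import *
plan(571,285.3,110,157.5,5)
"
```

```text
t 8.27 p [565.5 280.1 156.1] rot [-89.77  -0.17 158.08] F [ 0.4 -0.9 -1. ] w 29.9 q [ 0.77  0.34 -0.18 -0.   -1.05  0.42]
total rot [-0.23  0.58  0.17] dp [-3.3 46.1 -7. ] dist 46.7
dp [-0.7  9.2 -1.4] rot [-0.05  0.12  0.03]
dp [-0.7  9.2 -1.4] rot [-0.05  0.12  0.03]
dp [-0.7  9.2 -1.4] rot [-0.05  0.12  0.03]
dp [-0.6  9.2 -1.4] rot [-0.05  0.12  0.03]
dp [-0.6  9.2 -1.4] rot [-0.05  0.12  0.03]
```

Request:
move_arm([
  {"dp": [-1, 8, -3], "rotation": [-0.1, 0.3, 0.1]},
  {"dp": [-1, 12, -2], "rotation": [0, 0.2, 0]},
  {"dp": [-1, 13, -1], "rotation": [0, 0, 0]},
  {"dp": [0, 10, -1], "rotation": [0, 0, 0]},
  {"dp": [0, 0, 0], "rotation": [0, 0, 0]},
])

```text
t: 8.68
eef_pos: [0.5691, 0.2837, 0.1065]
ee_rot: [-1.564, -0.004, 2.751]
force: [0.1, -0.4, -1.9]
width: 0.0298
```

```bash
python3 -c "
from h import *
plan(571,285.3,60,157.5,5)
ims=[]
for n in ('scene','side'):
    f=arm.grab_frame(n); T=f['cam_to_world']
    m=hsvmask(f,(106,100,30),(126,255,255)); P,u,v=pts(f,m)
    k=np.linalg.norm(P[:,:2]-[.571,.2853],axis=1)<.1; P=P[k];print(n,len(P),np.percentile(P[:,2],[1,5,50,95,99]).round(4))
    b=f['pixels']; c=(410,150) if n=='scene' else (245,310)
    ims.append(cv2.resize(b[max(0,c[1]-90):c[1]+90,c[0]-80:c[0]+80][:170],(400,425)))
save('pics/s4.png',np.hstack(ims))
"
```

```text
t 8.68 p [569.1 283.7 106.5] rot [-89.62  -0.22 157.61] F [ 0.1 -0.4 -1.9] w 29.8 q [ 0.77  0.4  -0.22 -0.   -0.96  0.41]
total rot [-0.38  0.11  0.22] dp [-1.3 46.5 -2.5] dist 46.6
dp [-0.3  9.3 -0.5] rot [-0.08  0.02  0.04]
dp [-0.3  9.3 -0.5] rot [-0.08  0.02  0.04]
dp [-0.3  9.3 -0.5] rot [-0.08  0.02  0.04]
dp [-0.2  9.3 -0.5] rot [-0.08  0.02  0.04]
dp [-0.2  9.3 -0.4] rot [-0.08  0.02  0.04]
scene 506 [0.0633 0.0669 0.1088 0.1334 0.1343]Traceback (most recent call last):
  File "<string>", line 8, in <module>
    k=np.linalg.norm(P[:,:2]-[.571,.2853],axis=1)<.1; P=P[k];print(n,len(P),np.percentile(P[:,2],[1,5,50,95,99]).round(4))
                                                                            ~~~~~~~~~~~~~^^^^^^^^^^^^^^^^^^^^^^^
    return _quantile_unchecked(
        a, q, axis, out, overwrite_input, method, keepdims, weights)
    return _ureduce(a,
                    func=_quantile_ureduce_func,
    ...<5 lines>...
                    overwrite_input=overwrite_input,
                    method=method)
    r = func(a, **kwargs)
    result = _quantile(arr,
                       quantiles=q,
    ...<2 lines>...
                       out=out,
                       weights=wgt)
    slices_having_nans = np.isnan(arr[-1, ...])
                                  ~~~^^^^^^^^^
IndexError: index -1 is out of bounds for axis 0 with size 0
```

```bash
python3 -c "
from h import *
f=arm.grab_frame('scene')
save('pics/s4.png',cv2.resize(f['pixels'][60:220,320:500],(675,600)))
"
```

```text
(no output)
```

View pics/s4.png

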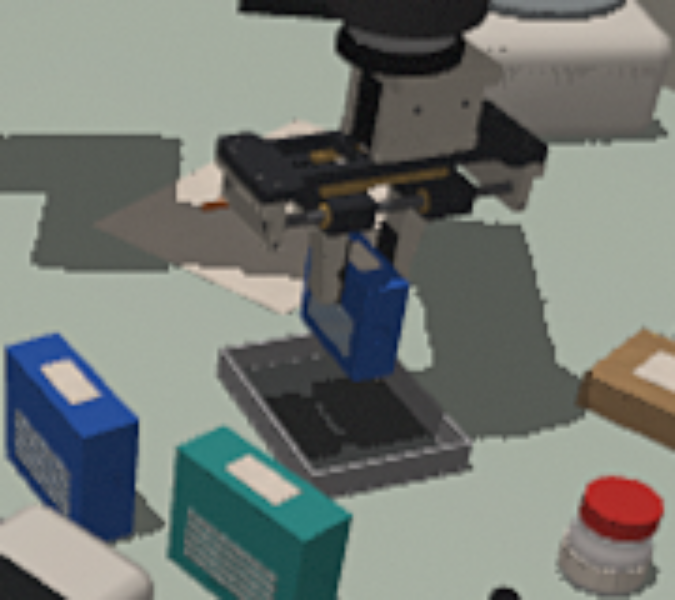

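The magazine hangs upright above the tray (crop 355,310), with its long side along the tray's. Its underside is about 43 mm below the TCP, so I expect contact near TCP z = 47. I'll lower it to there.

Request:
move_arm([
  {"dp": [-0.5, 8, -1.5], "rotation": [-0.2, 0.1, 0.1]},
  {"dp": [-0.5, 12, -1], "rotation": [-0.1, 0, 0.1]},
  {"dp": [-0.3, 12, -0.5], "rotation": [-0.1, 0, 0]},
  {"dp": [0, 8, 0], "rotation": [0, 0, 0]},
  {"dp": [0, 2, 0], "rotation": [0, 0, 0]},
])

```text
t: 9.25
eef_pos: [0.576, 0.2884, 0.0701]
ee_rot: [-1.584, 0.007, 2.749]
force: [-0.2, -0.4, -2.1]
width: 0.0301
```

```bash
python3 -c "
from h import *
plan(571,285.3,47,157.5,3)
"
```

```text
t 9.25 p [576.  288.4  70.1] rot [-90.75   0.41 157.49] F [-0.2 -0.4 -2.1] w 30.1 q [ 0.77  0.43 -0.26  0.   -0.86  0.41]
total rot [ 0.75 -0.01 -0.41] dp [ 3.6 23.1  5.1] dist 23.9
dp [1.2 7.7 1.7] rot [ 0.25 -0.   -0.14]
dp [1.2 7.7 1.7] rot [ 0.25 -0.   -0.14]
dp [1.2 7.7 1.6] rot [ 0.25 -0.   -0.14]
```

Request:
move_arm([
  {"dp": [2, 4, 3], "rotation": [0.4, 0, -0.2]},
  {"dp": [1, 5, 1], "rotation": [0.2, 0, -0.1]},
  {"dp": [0, 3, 0], "rotation": [0, 0, 0]},
  {"dp": [0, 0, 0], "rotation": [0, 0, 0]},
])

```text
t: 9.58
eef_pos: [0.5718, 0.2858, 0.0577]
ee_rot: [-1.573, 0.002, 2.749]
force: [-0.3, -0.6, -1.8]
width: 0.0301
```

```bash
python3 -c "
from h import *
plan(571,285.3,47,157.5,3)
"
```

```text
t 9.58 p [571.8 285.8  57.7] rot [-9.0140e+01  1.1000e-01  1.5749e+02] F [-0.3 -0.6 -1.8] w 30.1 q [ 0.77  0.45 -0.27  0.   -0.85  0.41]
total rot [ 0.14 -0.01 -0.11] dp [ 0.5 10.7  0.8] dist 10.8
dp [0.2 3.6 0.3] rot [ 0.05 -0.   -0.04]
dp [0.2 3.6 0.3] rot [ 0.05 -0.   -0.04]
dp [0.2 3.6 0.3] rot [ 0.05 -0.   -0.04]
```

Request:
move_arm([
  {"dp": [0.3, 3, 0.4], "rotation": [0.1, 0, -0.1]},
  {"dp": [0, 3, 0], "rotation": [0, 0, 0]},
  {"dp": [0, 2, 0], "rotation": [0, 0, 0]},
  {"dp": [0, 1.5, 0], "rotation": [0, 0, 0]},
])

```text
t: 9.92
eef_pos: [0.572, 0.2861, 0.0485]
ee_rot: [-1.573, 0.001, 2.749]
force: [-0.6, -0.1, -2.1]
width: 0.0302
```

Request:
move_arm([
  {"dp": [0, 1, 0], "rotation": [0, 0, 0]},
])

```text
t: 10.0
eef_pos: [0.5722, 0.2863, 0.0476]
ee_rot: [-1.573, 0.001, 2.749]
force: [-2.8, 1.5, 5.5]
width: 0.0301
```

Contact shows in the force, which went from −2 to +5.5 N. I'll hold, check, then release.

Request:
move_arm([
  {"dp": [0, 0, 0], "rotation": [0, 0, 0]},
])

```text
t: 10.08
eef_pos: [0.5722, 0.2865, 0.0476]
ee_rot: [-1.574, 0.001, 2.749]
force: [0.1, 0.1, -1.5]
width: 0.03
```

Request:
move_arm([
  {"dp": [0, 0.5, 0], "rotation": [0, 0, 0]},
])

```text
t: 10.17
eef_pos: [0.5724, 0.2865, 0.0475]
ee_rot: [-1.574, 0.002, 2.75]
force: [-3.2, 0.8, 4.8]
width: 0.0298
```

Request:
move_arm([
  {"dp": [0, 0, 0], "rotation": [0, 0, 0]},
  {"dp": [0, 0, 0], "rotation": [0, 0, 0]},
  {"dp": [0, 0, 0], "rotation": [0, 0, 0]},
  {"dp": [0, 0, 0], "rotation": [0, 0, 0]},
], jaw=98)

```text
t: 10.5
eef_pos: [0.5731, 0.287, 0.0484]
ee_rot: [-1.575, 0.003, 2.75]
force: [-0.3, -0.1, 0.2]
width: 0.0505
```

```bash
python3 -c "
from h import *
plan(572,286,47,157.5,3)
f=arm.grab_frame('scene'); save('pics/s5.png',cv2.resize(f['pixels'][60:220,320:500],(675,600)))
m=hsvmask(f,(106,100,30),(126,255,255)); P,u,v=pts(f,m)
k=np.linalg.norm(P[:,:2]-[.571,.2853],axis=1)<.1; P=P[k];print(len(P),np.percentile(P[:,2],[1,5,50,95,99]).round(4))
"
```

```text
t 10.50 p [573.1 287.   48.4] rot [-90.26   0.16 157.55] F [-0.3 -0.1  0.2] w 50.5 q [ 0.77  0.46 -0.28  0.   -0.83  0.41]
total rot [ 0.26  0.05 -0.16] dp [0.6 1.4 1.4] dist 2.0
dp [0.2 0.5 0.5] rot [ 0.09  0.02 -0.05]
dp [0.2 0.5 0.5] rot [ 0.09  0.02 -0.05]
dp [0.2 0.5 0.5] rot [ 0.09  0.02 -0.05]
491 [0.005  0.0083 0.0533 0.0746 0.0761]
```

View pics/s5.png

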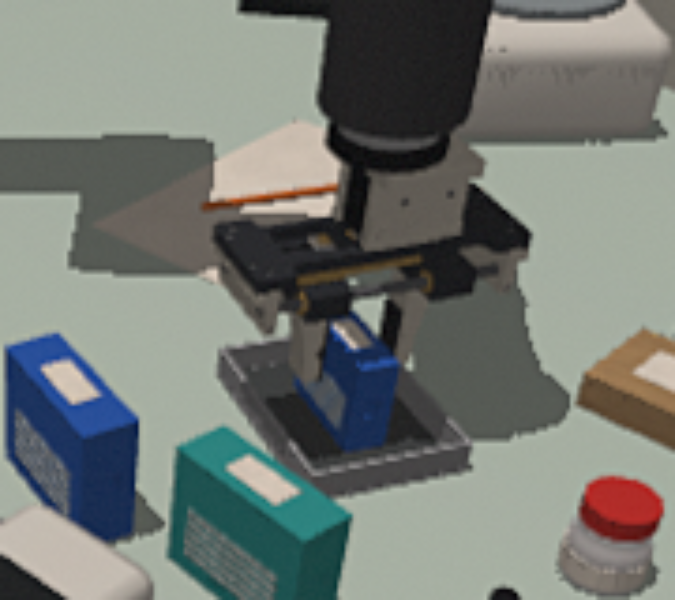

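It stands upright in the tray (crop 350,385), top at about 75 mm, with the jaws open around it. Now I'll retreat straight up.

Request:
move_arm([
  {"dp": [0, 0, 0.5], "rotation": [0, 0, 0]},
  {"dp": [0, -8, 0.5], "rotation": [0, 0, 0]},
  {"dp": [0, -14, 0], "rotation": [0, 0, 0]},
  {"dp": [0, -18, 0], "rotation": [0, 0, 0]},
  {"dp": [0, -20, 0], "rotation": [0, 0, 0]},
])

```text
t: 10.97
eef_pos: [0.5699, 0.2836, 0.1065]
ee_rot: [-1.567, -0.002, 2.749]
force: [-0.2, -0.4, 0.3]
width: 0.0536
```

Request:
move_arm([
  {"dp": [0, -22, 0], "rotation": [0, 0, 0]},
  {"dp": [0, -22, 0], "rotation": [0, 0, 0]},
  {"dp": [0, -18, 0], "rotation": [0, 0, 0]},
  {"dp": [0, -8, 0], "rotation": [0, 0, 0]},
  {"dp": [0, 0, 0], "rotation": [0, 0, 0]},
])

```text
t: 11.38
eef_pos: [0.5715, 0.2841, 0.1872]
ee_rot: [-1.573, 0.003, 2.75]
force: [0.2, -0.2, -0.4]
width: 0.0543
```

```bash
python3 -c "
from h import *
s=arm.get_state(); print(s['t'],s['eef_pos'],s['force'])
f=arm.grab_frame('scene'); save('pics/s6.png',f['pixels']); blues(f,f['cam_to_world'],'s')
m=hsvmask(f,(5,150,80),(18,255,255)); P,u,v=pts(f,m); k=np.linalg.norm(P[:,:2]-[.522,-.138],axis=1)<.08; print('orange top',np.percentile(P[k][:,2],95))
P,u,v=pts(f); k=np.linalg.norm(P[:,:2]-[.529,-.217],axis=1)<.012; print('white top',np.median(P[k][:,2]))
"
```

```text
11.3833 [0.57151611 0.28413039 0.1872129 ] [ 0.17959523 -0.19920466 -0.36299991]
s [80. 89.] 2249 ztop -0.0822 [-993.6 -249.1] [301.1 202.9] 0.4
s [413. 161.] 595 ztop 0.0747 [571.1 286.1] [30.8 86.3] 67.6
s [340. 176.] 1081 ztop 0.0938 [511.9  80.7] [ 41.3 113.9] 76.1
s [ 51. 348.] 409 ztop 0.1210 [ 621.5 -552.6] [27.3 25.7] 3.5
orange top 0.0874072041659444
white top 0.0863276923686358
```

View pics/s6.png

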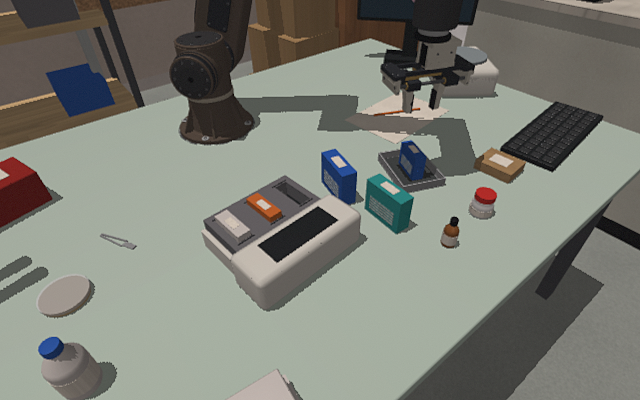

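The blue magazine stands in the tray at (413,161), centred at (571,286) mm with its top at 74.7 mm, as it should be when on the floor. Orange (264,208) and white (232,225) are still at latched height, and the gripper is clear.

```bash
python3 -c "
from h import *
print(arm.job_done())"
```

```text
the job is handed in; nothing more can be done
None
```

I pushed the latched blue magazine about 7.8 mm deep at around 9–10 N. It sprang up to a top height of 110.5 mm. I gripped it across its 30 mm, drew it straight up, and set it down in the tray, feeling the floor contact at about 5 N before opening the jaws. The job was handed in at about 11.4 s.

- **Blue:** the last check showed it upright in the tray at (571, 286) mm, with its top at 74.7 mm (74 expected). It is aligned with the tray, and the gripper was more than 100 mm above it.
- **Orange and white:** both are still at latched height, with tops at 87.4 and 86.3 mm (86 expected, within calibration).
- **Other boxes:** the larger blue box and the turquoise one were never approached, and the last picture shows both where they were.
- **Failed check:** the side camera's view of the carried magazine was blocked by the arm, so I relied on the scene camera and the force readings there. No other check failed or disagreed.

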